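# Find the weak spring clip by pulling its card

## Task

Three coloured test cards stand in three spring clips on the rail, and one clip has gone weak: it lets its card slide out at a pull of less than 6 N, while a sound clip holds much more. Find the weak clip by pulling up on the cards, never pulling on a clip with more than 12 N, then draw that card right out and stand it fully down in the slot of the red holder. The cards of the two sound clips must stay fully home in their clips, and the magnifier, screwdriver and cup are to be left alone.

Things in the scene. Friction and masses are not known exactly. Their poses are not given: they have to be found in the camera images.
- card_blue_head (a point): Centre of the grip head along the top of the blue card: 12 mm thick (x) x 44 mm wide (y) x 16 mm high, 93 mm above the card's lower edge, 8 mm below its top. z up along the card, x through its thickness. Take it here from above, across the 12 mm. Which clip the card stands in, and whether that is the weak one, varies and cannot be seen.
- card_yellow_head (a point): Centre of the grip head along the top of the yellow card: 12 mm thick (x) x 44 mm wide (y) x 16 mm high, 93 mm above the card's lower edge, 8 mm below its top. z up along the card, x through its thickness. Take it here from above, across the 12 mm. Which clip the card stands in, and whether that is the weak one, varies and cannot be seen.
- card_white_head (a point): Centre of the grip head along the top of the white card: 12 mm thick (x) x 44 mm wide (y) x 16 mm high, 93 mm above the card's lower edge, 8 mm below its top. z up along the card, x through its thickness. Take it here from above, across the 12 mm. Which clip the card stands in, and whether that is the weak one, varies and cannot be seen.
- card_blue: The rigid plastic blue test card, upright in one of the clips, about 40 g; origin at the middle of its lower edge, z up. Blade 4 mm thick (x) x 40 mm wide (y) x 86 mm high, with the thicker grip head on top. It stands 35 mm deep between its clip's jaws and slides straight up out of them.
- card_yellow: The rigid plastic yellow test card, upright in one of the clips, about 40 g; origin at the middle of its lower edge, z up. Blade 4 mm thick (x) x 40 mm wide (y) x 86 mm high, with the thicker grip head on top. It stands 35 mm deep between its clip's jaws and slides straight up out of them.
- card_white: The rigid plastic white test card, upright in one of the clips, about 40 g; origin at the middle of its lower edge, z up. Blade 4 mm thick (x) x 40 mm wide (y) x 86 mm high, with the thicker grip head on top. It stands 35 mm deep between its clip's jaws and slides straight up out of them.
- rail: Aluminium rail fixed to the desk, 80 (x) x 300 (y) x 20 mm high; origin at the centre of its underside. On it stand three black spring clips that look alike, at y = -100, 0 and +100 mm; their jaws end 70 mm above the desk, are 46 mm wide and pinch the card across the rail's x. A card's lower edge rests on the clip's floor 35 mm above the desk.
- clip_1_stem (a joint): How far (m) one clip's stem is drawn up: 0 at rest, up. It lifts off at about 1.5 N of pull, then 0.4 mm per N (12 N is 4.2 mm). The number 1 does not tell which place on the rail this clip has.
- clip_2_stem (a joint): How far (m) one clip's stem is drawn up: 0 at rest, up. It lifts off at about 1.5 N of pull, then 0.4 mm per N (12 N is 4.2 mm). The number 2 does not tell which place on the rail this clip has.
- clip_3_stem (a joint): How far (m) one clip's stem is drawn up: 0 at rest, up. It lifts off at about 1.5 N of pull, then 0.4 mm per N (12 N is 4.2 mm). The number 3 does not tell which place on the rail this clip has.
- rail_clips (a point): Middle clip's jaws, 50 mm above the desk. Each clip stands on a stiff sprung stem that also gives a little sideways and comes back when let go. The weak clip lets its card slide at 2 to 6 N of upward pull; the sound ones need more than 14 N.
- holder: Red card holder fixed to the desk: base 90 (x) x 100 (y) x 12 mm, on it a block 29 x 68 mm, top 42 mm above the desk; origin under its centre. The slot in the block is open upwards, 9 mm (x) x 48 mm (y), 30 mm deep, floor 12 mm above the desk. A card stands in it with its width along y, either way round; fully down, its head's centre is 105 mm above the desk.
- holder_slot (a point): Centre of the mouth of the red holder's slot, 42 mm above the desk, axes as the holder's.
- magnifier: Magnifying glass lying flat, lens 68 mm across, 8 mm thick, handle 75 mm towards its -x; origin under the middle of the lens. Bystander.
- screwdriver: Screwdriver lying along its x. Bystander.
- keycup: White ceramic cup 72 mm across, 50 mm high; origin under its centre. Bystander.

How it is judged:
By the outcome, as a careful person would: the job done as asked, in the order asked, and still so for the second after the job is handed in, with the robot touching nothing.
It also fails if it takes over 72 s, if anything falls off the work surface, if the arm or the gripper's body presses on something with over 40 N, if the wrist force passes 120 N, or if a joint passes its speed limit or range.

## Robot

A 6-joint arm with a two-finger parallel gripper is mounted at the origin on the work surface. World frame = base frame: x ahead of the robot, y to its left, z up, the work surface at z = 0. Lengths are in m, angles in rad, forces in N, time in s.
With the tool pointing down it reaches from about 0.3 to 0.875 m from the base axis. Payload 6.4 kg.
Tool frame: the origin (TCP) lies midway between the tips of the shut fingers; the grasp point (between the pads) lies 19 mm behind it; x points along the fingers, y is the direction in which the jaws open and shut, and the axes are right-handed (so a half turn about x gives the same grasp; the last joint's range is limited). The gripper opens to 85 mm and grips with 20 to 120 N. Pads are 22 mm wide; open, the fingers measure 114 mm over their backs; the gripper's body (76 mm by 85 mm) begins 54 mm behind the grasp point. The pads swing forward as they close: fully open they stand 13 mm farther back than shut.
Start: joints at [-1.51, 0.181, 1.607, -0, 1.354, -0.206], TCP at [0.152, -0.555, 0.231] pointing down, gripper open.
Joint ranges: [-2.99, 2.99], [-0.89, 2.07], [0.3, 2.58], [-1.14, 4.28], [0, 2.63], [-3.12, 3.12]. Speed limits (rad/s): [2.57, 2.57, 3.01, 3.14, 3.14, 3.14].

## Interface

Orientations are given as a unit quaternion [w, x, y, z].
In Python, from bench import ctrl gives the robot as it stands.
- The arm moves only by the tool servo_tool, never from a script. Its argument "targets" is a list of rows, each a list of 7 numbers: the turn, a rotation vector about the tool's x, y, z in rad, then the shift along the tool's x, y, z in mm, then the opening, from -1 (shut) to 1 (fully open). A call has exactly 8 rows; each row is the pose to reach, as a shift and turn from the pose measured when the call began, along the tool's axes at that moment; what a row does not reach only later rows make up. A row lasts 1/8 s, in which the tool goes at most 62.5 mm and 10.7 degrees, less where a joint would pass 70% of its speed; a pose out of reach is approached as far as the arm can. A call with a gripper value outside its range is refused whole. The fingers move at their own pace and stop on an object; the grip force is fixed at half the most. Time passes only in rows, so rows that repeat a pose let the fingers close, or fill a call up. It gives the time, the measured TCP pose, the force and the opening at its end, in the units of the state.
- ctrl.get_obs(): the state, without advancing time (a new reading comes with each control period).
- ctrl.camera(name): name is "scene" or "top" or "wrist"; returns a dict with "pixels" (400x640x3 uint8, blue, green, red), "intrinsics" (3x3 intrinsics, pixels), "D" ([k1, k2, p1, p2, k3] as OpenCV has them; the pictures are not rectified), "R" (3x3) and "t" (3): a world point X has camera coordinates R X + t; the wrist camera has in their place "tool_from_camera" (4x4, takes a point from camera to tool coordinates, whose origin is the TCP and whose axes are the tool frame's). Camera axes: x right, y down, z forward; pixel columns grow to the right and rows downward; lengths in m; the calibration is good to about 2 mm. A picture is of the moment at which its call begins: read the wrist's pose just before it. There is no depth.
- ctrl.hand_in(): hands the job in, once; it reports no verdict.
The state is a dict: "time_s": time; "q": joint angles; "dq": joint speeds; "joint_efforts": joint torques, N m; "eef_pos": TCP position; "eef_rot": TCP orientation; "wrist_force": force on the tool from outside, world axes, zero at the start; "torque": the same for the moment, N m; "opening": opening from 0.0 (shut) to 1.0 (fully open).
Only numpy, scipy, OpenCV 4.12 (cv2) and the standard library are available. Lean on these libraries where they do the work, as an engineer would, in place of code of your own. Each camera call takes 0.05 s, during which the arm holds its last target.

## Working session

There is one attempt and no reset: what is moved stays moved. The work goes in short steps, Python scripts to look and compute and a tool call to move; the robot and the scene stay as the last step left them, time stands still between calls to the robot, and variables do not carry over. Pictures are saved under pics/ and viewed, and the job is handed in when it is done.

Besides the shell and the picture viewer there is one more tool, called after "Request:" in YAML: its name, and indented under it one key for each argument. servo_tool: Moves the arm, as the interface text tells. Its arguments: {"type":"object","properties":{"targets":{"type":"array","items":{"type":"array","items":{"type":"number"}}}},"required":["targets"]}

```bash
mkdir -p pics; ls
python3 - <<'E'
from bench import ctrl
import cv2,pickle
o=ctrl.get_obs(); print(o)
for n in("scene","top"):
    c=ctrl.camera(n); cv2.imwrite(f"pics/{n}0.png",c["pixels"]); pickle.dump(c,open(f"{n}0.pkl","wb"))
    print(n,c["intrinsics"],c["D"],c["R"],c["t"])
E
```

```text
pics
{'time_s': 0.0, 'q': array([-1.51028115e+00,  1.81556767e-01,  1.60799384e+00, -1.48746823e-05,
        1.35379744e+00, -2.06278510e-01]), 'dq': array([ 0.00187994, -0.00026454, -0.00216482, -0.00060159, -0.00075614,
       -0.00127094]), 'joint_efforts': array([-8.03264684e-04, -4.44864857e+01, -3.51347065e+01, -3.11924559e-04,
        8.99111910e-03, -3.20766922e-06]), 'eef_pos': array([ 0.1515834 , -0.55409282,  0.23038216]), 'eef_rot': array([ 0.09342805,  0.70086437,  0.09466676, -0.70078423]), 'wrist_force': array([0.32242615, 0.08207146, 0.09372476]), 'torque': array([-0.01660832,  0.02974701, -0.01118408]), 'opening': 0.9992655259735234}
scene [[473.61609938   0.         321.22157902]
 [  0.         473.61609938 208.99038097]
 [  0.           0.           1.        ]] [-0.06984755  0.          0.          0.          0.        ] [[ 0.00615976  0.9999348   0.00961559]
 [ 0.56394598  0.00446707 -0.8257996 ]
 [-0.82578871  0.0105094  -0.56388169]] [-0.04055217 -0.24979376  1.91935   ]
top [[485.22093163   0.         309.70151721]
 [  0.         485.22093163 202.15775843]
 [  0.           0.           1.        ]] [-0.13360253  0.          0.          0.          0.        ] [[-0.02117806 -0.99969592  0.01263137]
 [-0.98370745  0.01858    -0.178814  ]
 [ 0.17852493 -0.0162125  -0.98380181]] [0.04691425 0.53853676 1.33337592]
```

View pics/scene0.png

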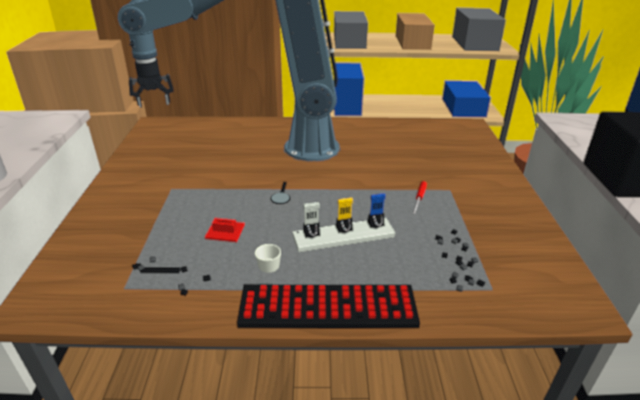

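View pics/top0.png

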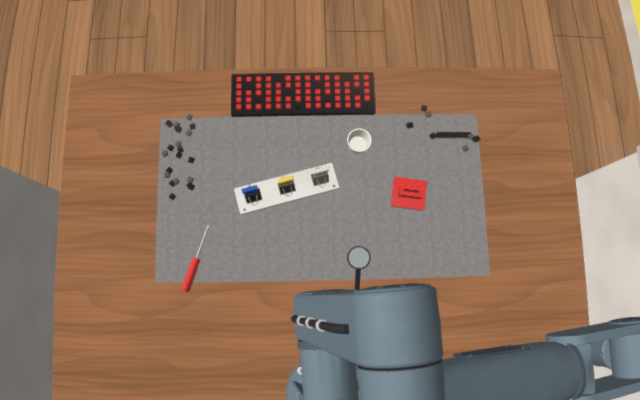

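The scene view shows the white (311,212), yellow (345,208) and blue (377,205) cards and the red holder (225,230). The top view shows the rail between (235,188) and (340,188), and the holder at (409,194). Next I measure these.

```bash
cat > h.py <<'E'
import numpy as np,cv2,pickle
from scipy.spatial.transform import Rotation as Ro
def und(c,uv): return cv2.undistortPoints(np.array(uv,float).reshape(-1,1,2),c["intrinsics"],np.array(c["D"],float)).reshape(-1,2)
def plane(c,uv,z):
    n=und(c,uv); d=np.c_[n,np.ones(len(n))]@c["R"]; C=-c["R"].T@c["t"]
    return C+d*((z-C[2])/d[:,2])[:,None]
def proj(c,X):
    X=np.array(X,float).reshape(-1,3); return cv2.projectPoints(X,cv2.Rodrigues(c["R"])[0],c["t"],c["intrinsics"],np.array(c["D"],float))[0].reshape(-1,2)
def big(m):
    return max(cv2.findContours(m.astype(np.uint8),0,2)[0],key=cv2.contourArea)
E
python3 - <<'E'
from h import *
c=pickle.load(open("top0.pkl","rb")); im=c["pixels"].astype(int); b,g,r=im[...,0],im[...,1],im[...,2]
print("cam",-c["R"].T@c["t"])
hm=np.zeros(b.shape,bool)
roi=np.zeros(b.shape,bool); roi[170:220,380:440]=1
k=big(roi&(r>150)&(g<90)); W=plane(c,k,0.012); rc=cv2.minAreaRect((W[:,:2]*1000).astype(np.float32)); print("holder",rc)
roi[:]=0; roi[155:220,225:350]=1
m=roi&(im.min(2)>190); m=cv2.morphologyEx(m.astype(np.uint8),cv2.MORPH_CLOSE,np.ones((3,3)))
k=big(m); W=plane(c,k,0.02); rc=cv2.minAreaRect((W[:,:2]*1000).astype(np.float32)); print("rail",rc,cv2.boxPoints(rc))
for n,m in (("blue",(b>100)&(r<80)),("yellow",(r>150)&(b<90)&(g>120))):
    k=big(roi&m); print(n,cv2.minAreaRect(k)); W=plane(c,k,0.136); rc=cv2.minAreaRect((W[:,:2]*1000).astype(np.float32)); print(n,rc)
x=cv2.resize(c["pixels"][150:225,225:435],None,fx=3.8,fy=3.8,interpolation=cv2.INTER_CUBIC); cv2.imwrite("pics/topz.png",x)
s=pickle.load(open("scene0.pkl","rb")); x=cv2.resize(s["pixels"][180:280,200:400],None,fx=4,fy=4,interpolation=cv2.INTER_CUBIC); cv2.imwrite("pics/scz.png",x)
E
```

```text
cam [0.29271533 0.05851133 1.40748297]
holder ((567.880859375, -257.6024475097656), (99.65390014648438, 89.6949462890625), 81.32705688476562)
rail ((588.7845458984375, 104.10208892822266), (76.21357727050781, 296.97357177734375), 14.100066184997559) [[515.6521   238.8318  ]
 [587.99963  -49.194477]
 [661.917    -30.627625]
 [589.56946  257.39865 ]]
blue ((249.2924346923828, 188.7735595703125), (3.5713741779327393, 13.873414993286133), 74.05460357666016)
blue ((562.9400024414062, 198.5558624267578), (9.815913200378418, 37.061405181884766), 15.209939956665039)
yellow ((282.0294189453125, 181.61766052246094), (0.7276068925857544, 6.063390731811523), 75.96376037597656)
yellow ((580.8692626953125, 110.63541412353516), (2.002617835998535, 16.263830184936523), 13.308834075927734)
```

View pics/topz.png

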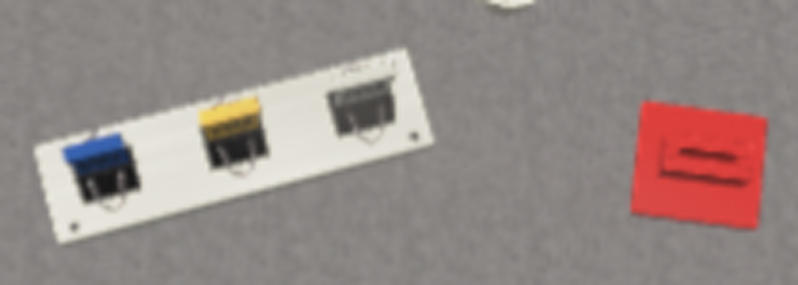

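View pics/scz.png

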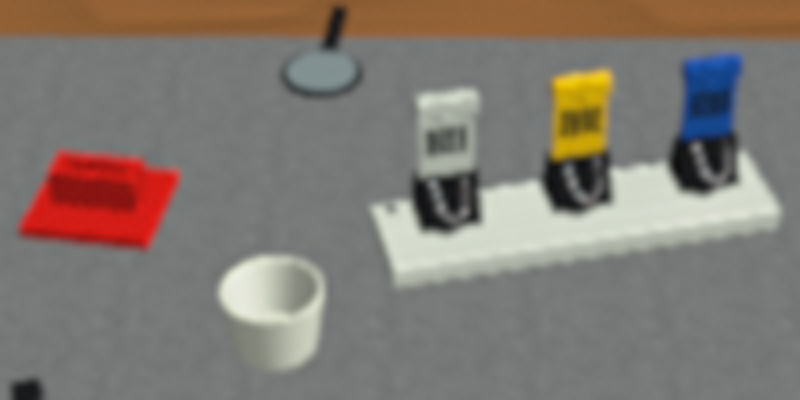

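```bash
cat >> h.py <<'E'
def Rq(q): return Ro.from_quat([q[1],q[2],q[3],q[0]])
def tgt(yawdeg,s=1):
    y=s*np.array([np.cos(np.radians(yawdeg)),np.sin(np.radians(yawdeg)),0]); x=np.array([0,0,-1.]); return Ro.from_matrix(np.c_[x,y,np.cross(x,y)])
def rel(o,p,R):
    A=Rq(o["eef_rot"]); return np.round(np.r_[(A.inv()*R).as_rotvec(),A.inv().apply(np.array(p)-o["eef_pos"])*1000],4)
def save(c,o):
    T=np.array(c["tool_from_camera"]); A=Rq(o["eef_rot"]).as_matrix(); Rw=A@T[:3,:3]; tw=A@T[:3,3]+o["eef_pos"]
    c["R"]=Rw.T; c["t"]=-Rw.T@tw; return c
E
python3 - <<'E'
from h import *; from bench import ctrl
o=ctrl.get_obs(); print(Rq(o["eef_rot"]).as_matrix().round(3))
c=ctrl.camera("wrist"); print(np.round(c["tool_from_camera"],4)); print(c["intrinsics"],c["D"])
for s in(1,-1): print(rel(o,[.575,.104,.25],tgt(14.1,s)))
E
```

```text
[[-0.     0.264 -0.965]
 [ 0.002 -0.965 -0.264]
 [-1.    -0.001 -0.   ]]
[[-1.400e-03 -2.777e-01  9.607e-01 -1.418e-01]
 [ 1.000e+00 -1.000e-03  1.200e-03  4.000e-04]
 [ 6.000e-04  9.607e-01  2.777e-01 -7.080e-02]
 [ 0.000e+00  0.000e+00  0.000e+00  1.000e+00]]
[[327.75691286   0.         319.37688506]
 [  0.         327.75691286 196.10229152]
 [  0.           0.           1.        ]] [0.00173848 0.         0.         0.         0.        ]
[-1.550100e+00 -1.400000e-03  9.000000e-04 -1.855780e+01 -5.232716e+02
 -5.819715e+02]
[ 1.591500e+00  9.000000e-04  1.400000e-03 -1.855780e+01 -5.232716e+02
 -5.819715e+02]
```

Request:
servo_tool:
  targets:
    - [-0.1,0,0,-1,-35,-39,1]
    - [-0.2,0,0,-2,-70,-78,1]
    - [-0.3,0,0,-3,-105,-117,1]
    - [-0.4,0,0,-5,-140,-156,1]
    - [-0.5,0,0,-6,-175,-195,1]
    - [-0.6,0,0,-7,-210,-234,1]
    - [-0.7,0,0,-8,-245,-273,1]
    - [-0.8,0,0,-9,-280,-312,1]

```text
time_s: 1.15
eef_pos: [0.3793, -0.2003, 0.2401]
eef_rot: [0.36, 0.609, 0.361, -0.608]
wrist_force: [1.1, -0.3, -0.1]
opening: 0.999
```

Run:
```python
from h import *; from bench import ctrl
o=ctrl.get_obs(); print(o["time_s"],o["q"],o["eef_pos"],o["wrist_force"]); print(rel(o,[.575,.104,.25],tgt(14.1,1)))
```

```text
1.15 [-7.64783590e-01 -1.71087121e-01  1.94227324e+00  9.61888748e-04
  1.37101284e+00 -2.63992741e-01] [ 0.37932113 -0.20031544  0.24010162] [ 1.07193036 -0.31159973 -0.08633308]
[-7.471000e-01 -1.100000e-03 -1.000000e-04 -9.521500e+00  2.547010e+01
 -3.609109e+02]
```

Request:
servo_tool:
  targets:
    - [-0.09,0,0,-1,3,-45,1]
    - [-0.19,0,0,-2,6,-90,1]
    - [-0.28,0,0,-3,9,-135,1]
    - [-0.37,0,0,-5,13,-180,1]
    - [-0.47,0,0,-6,16,-225,1]
    - [-0.56,0,0,-7,19,-270,1]
    - [-0.66,0,0,-8,22,-316,1]
    - [-0.747,0,0,-9.5,25.5,-361,1]

```text
time_s: 2.15
eef_pos: [0.5755, 0.1055, 0.2496]
eef_rot: [0.558, 0.434, 0.559, -0.434]
wrist_force: [0.9, -1.0, 0.4]
opening: 1.002
```

Run:
```python
from h import *; from bench import ctrl
o=ctrl.get_obs(); c=save(ctrl.camera("wrist"),o); pickle.dump(c,open("w1.pkl","wb")); cv2.imwrite("pics/w1.png",c["pixels"])
print(o["time_s"],o["q"],o["eef_pos"],o["wrist_force"])
```

```text
2.15 [-2.19388337e-02  1.88190801e-01  1.56075125e+00  1.05844945e-03
  1.39300399e+00 -2.71376384e-01] [0.5755267  0.10553224 0.24964465] [ 0.89710857 -1.00910837  0.44083104]
```

View pics/w1.png

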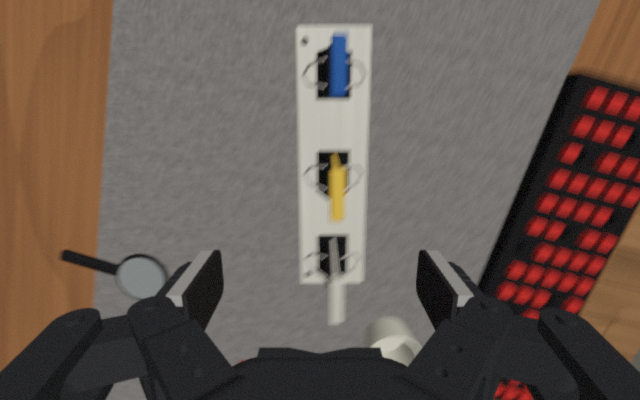

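Wrist view: blue head around (339,65), yellow (337,193), white (337,300). All three stand in a line along the rail. Now I compute positions from the far (-y) top edge and the mid column.

Run:
```python
from h import *
c=pickle.load(open("w1.pkl","rb")); im=c["pixels"].astype(int); b,g,r=im[...,0],im[...,1],im[...,2]
print("cam",-c["R"].T@c["t"])
roi=np.zeros(b.shape,bool); roi[20:345,300:372]=1
bl=roi&(b>110)&(r<100)
ye=roi&(r>150)&(b<110)
roi2=np.zeros(b.shape,bool); roi2[286:340,322:352]=1
wh=roi2&(im.min(2)>160)
Ry=np.radians(14.1); ex=np.array([np.cos(Ry),np.sin(Ry)]); ey=np.array([-ex[1],ex[0]])
for n,m in(("blue",bl),("yellow",ye),("white",wh)):
    k=big(m).reshape(-1,2); y1=k[:,1].max(); M=m
    rows=[]
    for y in range(k[:,1].min(),y1+1):
        xs=np.where(M[y])[0]
        rows.append((y,xs.min(),xs.max()))
    print(n,rows[::4],rows[-1])
    mid=rows[-15:-2]; W=plane(c,[((a+d)/2,y) for y,a,d in mid],.136)[:,:2]
    wid=plane(c,[(mid[6][1]-.5,mid[6][0]),(mid[6][2]+.5,mid[6][0])],.136); print(" width",np.linalg.norm(wid[0]-wid[1]))
    yaw=np.polyfit(W@ey,W@ex,1); print(" slope deg",np.degrees(np.arctan(yaw[0])))
    e=plane(c,[(sum(rows[-1][1:])/2,y1+.5)],.136)[0,:2]; print(" far edge",e,"centre~",e+.022*ey)
Z=cv2.resize(c["pixels"][15:345,290:380],None,fx=1.8,fy=1.8,interpolation=cv2.INTER_CUBIC); cv2.imwrite("pics/w1z.png",Z)
# holder?
```

```text
cam [0.55856435 0.17340603 0.39154514]
blue [(36, np.int64(335), np.int64(340)), (40, np.int64(333), np.int64(345)), (44, np.int64(331), np.int64(344)), (48, np.int64(332), np.int64(344)), (52, np.int64(332), np.int64(345)), (56, np.int64(332), np.int64(346)), (60, np.int64(332), np.int64(347)), (64, np.int64(332), np.int64(347)), (68, np.int64(332), np.int64(346)), (72, np.int64(332), np.int64(346)), (76, np.int64(332), np.int64(346)), (80, np.int64(332), np.int64(346)), (84, np.int64(332), np.int64(346)), (88, np.int64(332), np.int64(345)), (92, np.int64(332), np.int64(345))] (95, np.int64(332), np.int64(342))
 width 0.010362763341640352
 slope deg 2.5652682863866665
 far edge [0.57023617 0.18063026] centre~ [0.56487664 0.20196745]
yellow [(164, np.int64(334), np.int64(336)), (168, np.int64(333), np.int64(346)), (172, np.int64(331), np.int64(345)), (176, np.int64(331), np.int64(345)), (180, np.int64(331), np.int64(345)), (184, np.int64(330), np.int64(345)), (188, np.int64(330), np.int64(345)), (192, np.int64(331), np.int64(345)), (196, np.int64(330), np.int64(342)), (200, np.int64(332), np.int64(341)), (204, np.int64(332), np.int64(341)), (208, np.int64(332), np.int64(341)), (212, np.int64(332), np.int64(341)), (216, np.int64(333), np.int64(341))] (219, np.int64(335), np.int64(338))
 width 0.008224335026042525
 slope deg -3.970356983768419
 far edge [0.59543519 0.08566841] centre~ [0.59007566 0.1070056 ]
white [(286, np.int64(334), np.int64(341)), (290, np.int64(334), np.int64(340)), (294, np.int64(334), np.int64(340)), (298, np.int64(334), np.int64(340)), (302, np.int64(334), np.int64(339)), (306, np.int64(334), np.int64(339)), (310, np.int64(334), np.int64(340)), (314, np.int64(334), np.int64(339)), (318, np.int64(334), np.int64(339))] (321, np.int64(334), np.int64(338))
 width 0.005428641456612417
 slope deg 1.7238244356006154
 far edge [ 0.62072308 -0.00996673] centre~ [0.61536355 0.01137045]
```

View pics/w1z.png

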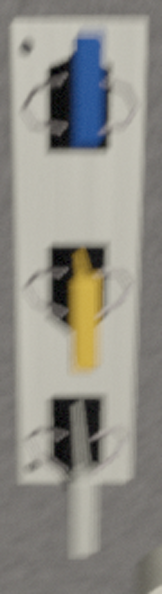

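Run:
```python
from h import *; from bench import ctrl
o=ctrl.get_obs(); print(rel(o,[.5642,.2005,.17],tgt(14.1,1)))
```

```text
[ 8.60000e-03 -3.50000e-03 -2.80000e-03  8.01634e+01  9.84340e+00
 -9.10739e+01]
```

Request:
servo_tool:
  targets:
    - [0.004,-0.002,-0.001,10,2,-22,1]
    - [0.008,-0.003,-0.002,20,5,-45,1]
    - [0.0086,-0.0035,-0.0028,35,8,-68,1]
    - [0.0086,-0.0035,-0.0028,50,9.8,-91,1]
    - [0.0086,-0.0035,-0.0028,65,9.8,-91,1]
    - [0.0086,-0.0035,-0.0028,80,9.8,-91,1]
    - [0.0086,-0.0035,-0.0028,80,9.8,-91,1]
    - [0.0086,-0.0035,-0.0028,80,9.8,-91,1]

```text
time_s: 3.2
eef_pos: [0.5647, 0.1997, 0.1706]
eef_rot: [0.558, 0.435, 0.557, -0.435]
wrist_force: [0.6, 0.5, 0.3]
opening: 1.001
```

```bash
cat > look.py <<'E'
from h import *; from bench import ctrl; import sys
n=sys.argv[1]
o=ctrl.get_obs(); c=save(ctrl.camera("wrist"),o); pickle.dump((c,o),open(n+".pkl","wb")); cv2.imwrite("pics/"+n+".png",c["pixels"])
print(o["time_s"],o["eef_pos"],o["wrist_force"],o["opening"], Rq(o["eef_rot"]).as_matrix().round(3)[:,1])
E
python3 look.py w2
```

```text
3.2 [0.56473458 0.19972177 0.17058715] [0.58811066 0.52060427 0.27621118] 1.000775041860267 [0.97  0.243 0.001]
```

View pics/w2.png

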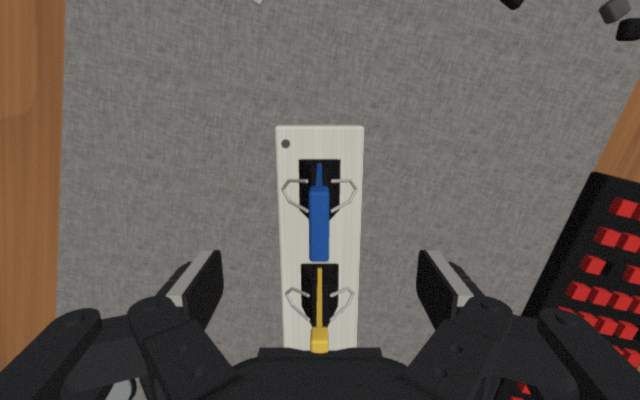

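The blue head spans columns 309–329 and rows 186–261. The finger midline is at column 319.5, so it is centred. Next, the head's y.

Run:
```python
from h import *; from bench import ctrl
c,o=pickle.load(open("w2.pkl","rb"))
P=plane(c,[(309,230),(329,230),(319,186),(319,261.5),(319,223.5)],.136); print(P.round(4), np.linalg.norm(P[0]-P[1]),np.linalg.norm(P[2]-P[3]))
Q=plane(c,[(276,140),(364,140),(320,126)],.02); print(Q.round(4))
A=Rq(o["eef_rot"]); print("in tool",A.inv().apply(P-o["eef_pos"]).round(4))
o=ctrl.get_obs();print(rel(o,[.5642,.2005,.110],tgt(14.1,1)))
```

```text
[[0.5595 0.1969 0.136 ]
 [0.5708 0.1996 0.136 ]
 [0.5588 0.2237 0.136 ]
 [0.57   0.1787 0.136 ]
 [0.5642 0.2021 0.136 ]] 0.011556641510894748 0.046361705324392856
[[0.5189 0.2263 0.02  ]
 [0.5944 0.2451 0.02  ]
 [0.5537 0.2475 0.02  ]]
in tool [[ 0.0346 -0.0058  0.0015]
 [ 0.0346  0.0058  0.0015]
 [ 0.0346  0.     -0.0247]
 [ 0.0346 -0.      0.0216]
 [ 0.0346  0.     -0.0025]]
[-9.00000e-04  2.00000e-04 -1.20000e-03  6.08833e+01 -5.47000e-01
 -7.95600e-01]
```

Request:
servo_tool:
  targets:
    - [0,0,0,15,0,-1,1]
    - [0,0,0,30,0,-1,1]
    - [0,0,0,45,0,-1,1]
    - [0,0,0,56,0,-1,1]
    - [0,0,0,60.5,0,-1,1]
    - [0,0,0,60.5,0,-1,0.4]
    - [0,0,0,60.5,0,-1,0.1]
    - [0,0,0,60.5,0,-1,-0.2]

```text
time_s: 4.25
eef_pos: [0.5651, 0.201, 0.111]
eef_rot: [0.558, 0.436, 0.557, -0.434]
wrist_force: [0.2, -0.2, -0.6]
opening: 0.4
```

Request:
servo_tool:
  targets:
    - [0,0,0,0,0,0,-0.5]
    - [0,0,0,0,0,0,-0.6]
    - [0,0,0,0,0,0,-0.7]
    - [0,0,0,0,0,0,-0.8]
    - [0,0,0,0,0,0,-1]
    - [0,0,0,0,0,0,-1]
    - [0,0,0,0,0,0,-1]
    - [0,0,0,0,0,0,-1]

```text
time_s: 5.25
eef_pos: [0.5652, 0.2009, 0.1112]
eef_rot: [0.558, 0.436, 0.557, -0.434]
wrist_force: [-1.6, -0.9, 3.8]
opening: 0.123
```

```bash
python3 look.py w3; python3 -c "
from bench import ctrl
for i in range(1): print(ctrl.get_obs()['wrist_force'])"
```

```text
5.25 [0.56518376 0.20093347 0.11120505] [-1.58333591 -0.92925513  3.82334519] 0.12343594518909094 [0.97  0.243 0.002]
[-1.8834165  -0.20862149  4.62811544]
```

View pics/w3.png

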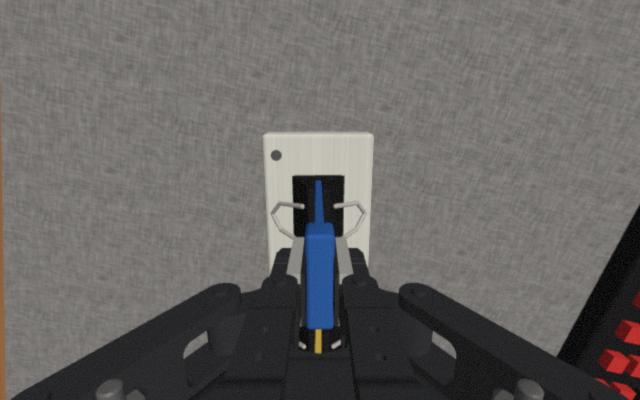

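The blue head is gripped between the pads around (320,275). The tool reads about 4 N upward, so the fingers are pressing the card lightly down. I'll pull in small steps.

Request:
servo_tool:
  targets:
    - [0,0,0,-0.3,0,0,-1]
    - [0,0,0,-0.6,0,0,-1]
    - [0,0,0,-0.9,0,0,-1]
    - [0,0,0,-1.2,0,0,-1]
    - [0,0,0,-1.5,0,0,-1]
    - [0,0,0,-1.5,0,0,-1]
    - [0,0,0,-1.5,0,0,-1]
    - [0,0,0,-1.5,0,0,-1]

```text
time_s: 6.3
eef_pos: [0.5649, 0.2009, 0.1124]
eef_rot: [0.558, 0.435, 0.557, -0.435]
wrist_force: [-1.1, -0.0, -5.4]
opening: 0.13
```

Request:
servo_tool:
  targets:
    - [0,0,0,-0.2,0,0,-1]
    - [0,0,0,-0.4,0,0,-1]
    - [0,0,0,-0.6,0,0,-1]
    - [0,0,0,-0.8,0,0,-1]
    - [0,0,0,-0.8,0,0,-1]
    - [0,0,0,-0.8,0,0,-1]
    - [0,0,0,-0.8,0,0,-1]
    - [0,0,0,-0.8,0,0,-1]

```text
time_s: 7.3
eef_pos: [0.5648, 0.2009, 0.1131]
eef_rot: [0.558, 0.435, 0.557, -0.435]
wrist_force: [-0.9, -0.9, -6.3]
opening: 0.129
```

```bash
python3 look.py w4
```

```text
7.3 [0.5647546  0.20087232 0.11313568] [-0.94884618 -0.94252521 -6.34844086] 0.12910202397976053 [0.97  0.243 0.001]
```

Request:
servo_tool:
  targets:
    - [0,0,0,-0.2,0,0,-1]
    - [0,0,0,-0.4,0,0,-1]
    - [0,0,0,-0.6,0,0,-1]
    - [0,0,0,-0.8,0,0,-1]
    - [0,0,0,-1.0,0,0,-1]
    - [0,0,0,-1.0,0,0,-1]
    - [0,0,0,-1.0,0,0,-1]
    - [0,0,0,-1.0,0,0,-1]

```text
time_s: 8.35
eef_pos: [0.5647, 0.2009, 0.1141]
eef_rot: [0.558, 0.435, 0.557, -0.435]
wrist_force: [0.0, -0.3, -8.5]
opening: 0.125
```

```bash
python3 look.py w5
```

```text
8.35 [0.56470614 0.2008621  0.1140768 ] [ 0.01985482 -0.27375266 -8.50961874] 0.12523875188665393 [0.97  0.243 0.001]
```

View pics/w5.png

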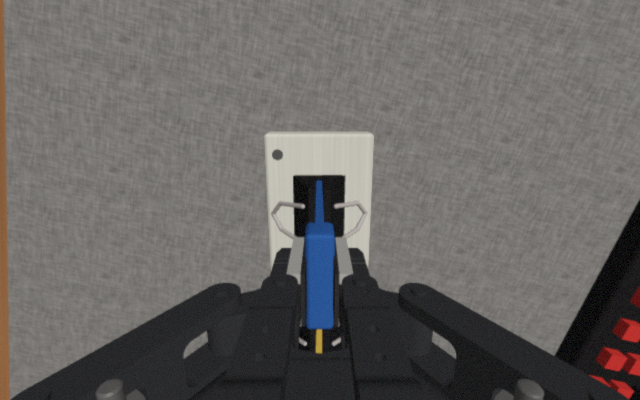

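Blue holds at about 8 N, and the force rises at 2–2.5 N/mm (the stem's stiffness), so that clip is sound. I'll lower it back home and release.

Request:
servo_tool:
  targets:
    - [0,0,0,0.8,0,0,-1]
    - [0,0,0,1.6,0,0,-1]
    - [0,0,0,2.4,0,0,-1]
    - [0,0,0,3.2,0,0,-1]
    - [0,0,0,3.4,0,0,-1]
    - [0,0,0,3.4,0,0,-1]
    - [0,0,0,3.4,0,0,-1]
    - [0,0,0,3.4,0,0,-1]

```text
time_s: 9.4
eef_pos: [0.5651, 0.2009, 0.1112]
eef_rot: [0.558, 0.436, 0.557, -0.435]
wrist_force: [-2.2, -0.5, 2.2]
opening: 0.128
```

Request:
servo_tool:
  targets:
    - [0,0,0,0,0,0,-0.4]
    - [0,0,0,0,0,0,0.4]
    - [0,0,0,0,0,0,1]
    - [0,0,0,-12,0,0,1]
    - [0,0,0,-30,0,0,1]
    - [0,0,0,-45,0,0,1]
    - [0,0,0,-50,0,50,1]
    - [0,0,0,-50,0,100,1]

```text
time_s: 10.4
eef_pos: [0.5904, 0.1034, 0.1636]
eef_rot: [0.559, 0.436, 0.556, -0.433]
wrist_force: [0.1, -0.6, -0.6]
opening: 0.999
```

```bash
python3 look.py w6
```

```text
10.4 [0.59035103 0.10343061 0.16359911] [ 0.14738431 -0.63826962 -0.59265029] 0.9991368462537493 [0.97  0.245 0.006]
```

View pics/w6.png

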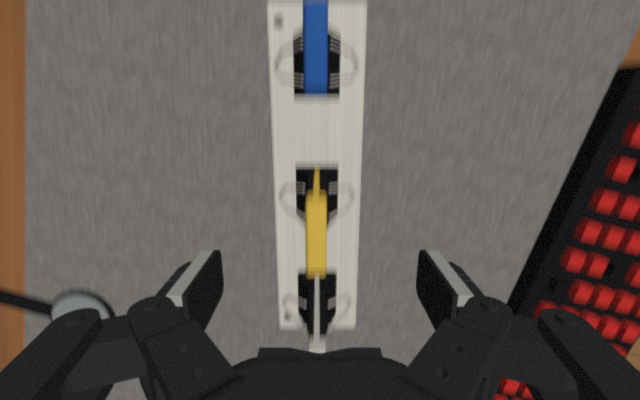

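The yellow head is at columns 306–327, rows 193–277, about 1–2 mm left of the mid column. The picture is slightly blurred by leftover motion.

Run:
```python
from h import *; from bench import ctrl
c,o=pickle.load(open("w6.pkl","rb"))
P=plane(c,[(306,240),(327,240),(316.5,193),(316.5,277),(316.5,235)],.136); print(P.round(4), np.linalg.norm(P[0]-P[1]),np.linalg.norm(P[2]-P[3]))
o=ctrl.get_obs();print(rel(o,[.5889,.1037,.110],tgt(14.1,1)))
```

```text
[[0.5846 0.0971 0.136 ]
 [0.596  0.1    0.136 ]
 [0.5837 0.1251 0.136 ]
 [0.5959 0.076  0.136 ]
 [0.5896 0.1015 0.136 ]] 0.011760499495149639 0.050602375317965693
[-2.90000e-03  4.80000e-03 -5.30000e-03  5.33001e+01 -1.63620e+00
 -7.34100e+00]
```

Request:
servo_tool:
  targets:
    - [-0.002,0.003,-0.003,13,-1,-5,1]
    - [-0.003,0.005,-0.005,28,-1.6,-7.3,1]
    - [-0.003,0.005,-0.005,42,-1.6,-7.3,1]
    - [-0.003,0.005,-0.005,50,-1.6,-7.3,1]
    - [-0.003,0.005,-0.005,53,-1.6,-7.3,1]
    - [-0.003,0.005,-0.005,53,-1.6,-7.3,0.5]
    - [-0.003,0.005,-0.005,53,-1.6,-7.3,0.1]
    - [-0.003,0.005,-0.005,53,-1.6,-7.3,-0.2]

```text
time_s: 11.45
eef_pos: [0.5893, 0.1036, 0.1108]
eef_rot: [0.558, 0.435, 0.557, -0.435]
wrist_force: [-0.5, 0.5, 0.5]
opening: 0.404
```

Run:
```python
from h import *; from bench import ctrl
o=ctrl.get_obs();print(o["eef_pos"],rel(o,[.5889,.1037,.110],tgt(14.1,1)))
```

```text
[0.58929902 0.10359568 0.11080024] [-0.000e+00  1.000e-04 -1.100e-03  7.998e-01 -3.625e-01 -1.984e-01]
```

Request:
servo_tool:
  targets:
    - [0,0,0,0,-0.4,0,-0.5]
    - [0,0,0,0,-0.4,0,-0.6]
    - [0,0,0,0,-0.4,0,-0.7]
    - [0,0,0,0,-0.4,0,-0.8]
    - [0,0,0,0,-0.4,0,-1]
    - [0,0,0,0,-0.4,0,-1]
    - [0,0,0,0,-0.4,0,-1]
    - [0,0,0,0,-0.4,0,-1]

```text
time_s: 12.45
eef_pos: [0.589, 0.1035, 0.111]
eef_rot: [0.558, 0.435, 0.557, -0.435]
wrist_force: [-0.9, -1.0, 2.8]
opening: 0.127
```

Request:
servo_tool:
  targets:
    - [0,0,0,-0.3,0,0,-1]
    - [0,0,0,-0.6,0,0,-1]
    - [0,0,0,-0.9,0,0,-1]
    - [0,0,0,-1.2,0,0,-1]
    - [0,0,0,-1.5,0,0,-1]
    - [0,0,0,-1.5,0,0,-1]
    - [0,0,0,-1.5,0,0,-1]
    - [0,0,0,-1.5,0,0,-1]

```text
time_s: 13.45
eef_pos: [0.5887, 0.1035, 0.1122]
eef_rot: [0.558, 0.435, 0.557, -0.435]
wrist_force: [0.4, -0.8, -4.2]
opening: 0.131
```

```bash
python3 look.py w7
```

```text
13.45 [0.58871292 0.10353469 0.11224486] [ 0.44534667 -0.80241719 -4.16000605] 0.13111436805818014 [0.97  0.244 0.001]
```

View pics/w7.png

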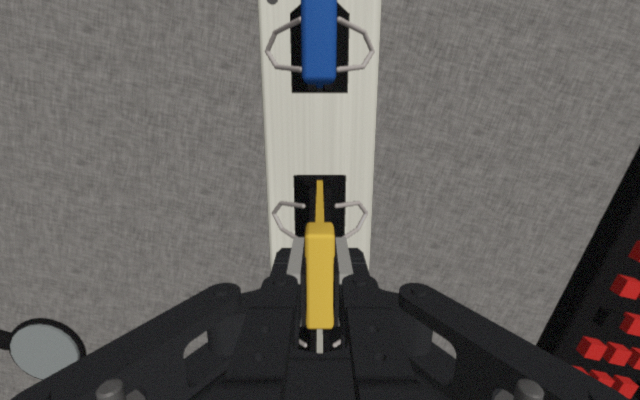

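Yellow head (320,275) is gripped centrally and the blue card looks upright and home. I'll pull further.

Request:
servo_tool:
  targets:
    - [0,0,0,-0.2,0,0,-1]
    - [0,0,0,-0.4,0,0,-1]
    - [0,0,0,-0.6,0,0,-1]
    - [0,0,0,-0.8,0,0,-1]
    - [0,0,0,-1.0,0,0,-1]
    - [0,0,0,-1.0,0,0,-1]
    - [0,0,0,-1.0,0,0,-1]
    - [0,0,0,-1.0,0,0,-1]

```text
time_s: 14.5
eef_pos: [0.5887, 0.1035, 0.1132]
eef_rot: [0.558, 0.435, 0.557, -0.435]
wrist_force: [0.8, -0.3, -7.5]
opening: 0.128
```

Request:
servo_tool:
  targets:
    - [0,0,0,-0.2,0,0,-1]
    - [0,0,0,-0.4,0,0,-1]
    - [0,0,0,-0.6,0,0,-1]
    - [0,0,0,-0.8,0,0,-1]
    - [0,0,0,-0.8,0,0,-1]
    - [0,0,0,-0.8,0,0,-1]
    - [0,0,0,-0.8,0,0,-1]
    - [0,0,0,-0.8,0,0,-1]

```text
time_s: 15.5
eef_pos: [0.5886, 0.1035, 0.1139]
eef_rot: [0.558, 0.435, 0.558, -0.435]
wrist_force: [1.1, -0.2, -8.9]
opening: 0.128
```

Yellow holds at 8.9 N, so it is sound. I'll lower it home, release and go to white.

Request:
servo_tool:
  targets:
    - [0,0,0,0.8,0,0,-1]
    - [0,0,0,1.6,0,0,-1]
    - [0,0,0,2.4,0,0,-1]
    - [0,0,0,3.2,0,0,-1]
    - [0,0,0,3.5,0,0,-1]
    - [0,0,0,3.5,0,0,-1]
    - [0,0,0,3.5,0,0,-1]
    - [0,0,0,3.5,0,0,-1]

```text
time_s: 16.5
eef_pos: [0.589, 0.1035, 0.111]
eef_rot: [0.558, 0.435, 0.557, -0.434]
wrist_force: [-0.4, -0.2, 2.4]
opening: 0.127
```

Request:
servo_tool:
  targets:
    - [0,0,0,0,0,0,-0.4]
    - [0,0,0,0,0,0,0.4]
    - [0,0,0,0,0,0,1]
    - [0,0,0,-12,0,0,1]
    - [0,0,0,-35,0,15,1]
    - [0,0,0,-50,0,50,1]
    - [0,0,0,-50,0,85,1]
    - [0,0,0,-50,0,100,1]

```text
time_s: 17.5
eef_pos: [0.6141, 0.0048, 0.1622]
eef_rot: [0.558, 0.436, 0.556, -0.435]
wrist_force: [0.7, -0.2, 0.5]
opening: 0.996
```

```bash
python3 look.py w8;  python3 - <<'E'
from h import *; from bench import ctrl
o=ctrl.get_obs();print(o["eef_pos"],rel(o,[.6133,.0067,.110],tgt(14.1,1)))
E
```

```text
17.5 [0.61406814 0.00481976 0.16217119] [ 0.72298472 -0.22408901  0.503247  ] 0.9957346314938129 [0.97  0.242 0.003]
[0.61410706 0.00384029 0.16169577] [-2.10000e-03  1.30000e-03 -2.20000e-03  5.16914e+01 -2.06600e-01
 -3.03860e+00]
```

View pics/w8.png

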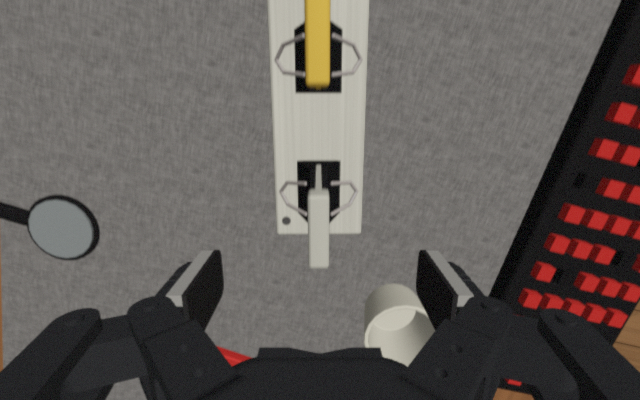

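White head is at columns 308–330, centred. The cup (400,330) is only 50 mm high, so the fingers stay well above it.

Request:
servo_tool:
  targets:
    - [-0.002,0.001,-0.002,13,0,-2,1]
    - [-0.002,0.001,-0.002,28,-0.2,-3,1]
    - [-0.002,0.001,-0.002,42,-0.2,-3,1]
    - [-0.002,0.001,-0.002,49,-0.2,-3,1]
    - [-0.002,0.001,-0.002,51.5,-0.2,-3,0.8]
    - [-0.002,0.001,-0.002,51.5,-0.2,-3,0.4]
    - [-0.002,0.001,-0.002,51.5,-0.2,-3,0.1]
    - [-0.002,0.001,-0.002,51.5,-0.2,-3,-0.2]

```text
time_s: 18.55
eef_pos: [0.6136, 0.0065, 0.1107]
eef_rot: [0.558, 0.435, 0.557, -0.435]
wrist_force: [-0.2, 0.6, -0.4]
opening: 0.397
```

Request:
servo_tool:
  targets:
    - [0,0,0,0,0,0,-0.5]
    - [0,0,0,0,0,0,-0.6]
    - [0,0,0,0,0,0,-0.7]
    - [0,0,0,0,0,0,-0.8]
    - [0,0,0,0,0,0,-1]
    - [0,0,0,0,0,0,-1]
    - [0,0,0,0,0,0,-1]
    - [0,0,0,0,0,0,-1]

```text
time_s: 19.55
eef_pos: [0.6137, 0.0065, 0.1109]
eef_rot: [0.558, 0.435, 0.557, -0.435]
wrist_force: [-1.9, 0.1, 2.4]
opening: 0.129
```

Request:
servo_tool:
  targets:
    - [0,0,0,-0.3,0,0,-1]
    - [0,0,0,-0.6,0,0,-1]
    - [0,0,0,-0.9,0,0,-1]
    - [0,0,0,-1.2,0,0,-1]
    - [0,0,0,-1.5,0,0,-1]
    - [0,0,0,-1.5,0,0,-1]
    - [0,0,0,-1.5,0,0,-1]
    - [0,0,0,-1.5,0,0,-1]

```text
time_s: 20.55
eef_pos: [0.6135, 0.0066, 0.1122]
eef_rot: [0.558, 0.435, 0.557, -0.435]
wrist_force: [-0.5, -0.2, -2.9]
opening: 0.129
```

Request:
servo_tool:
  targets:
    - [0,0,0,-0.2,0,0,-1]
    - [0,0,0,-0.4,0,0,-1]
    - [0,0,0,-0.6,0,0,-1]
    - [0,0,0,-0.8,0,0,-1]
    - [0,0,0,-1.0,0,0,-1]
    - [0,0,0,-1.0,0,0,-1]
    - [0,0,0,-1.0,0,0,-1]
    - [0,0,0,-1.0,0,0,-1]

```text
time_s: 21.55
eef_pos: [0.6135, 0.0066, 0.1132]
eef_rot: [0.558, 0.435, 0.557, -0.435]
wrist_force: [-1.3, 0.2, -2.8]
opening: 0.127
```

White's force stays flat at 2.8 N while the card rises, so it is slipping and looks like the weak one. I'll confirm with a little more travel.

Request:
servo_tool:
  targets:
    - [0,0,0,-0.4,0,0,-1]
    - [0,0,0,-0.8,0,0,-1]
    - [0,0,0,-1.2,0,0,-1]
    - [0,0,0,-1.6,0,0,-1]
    - [0,0,0,-2.0,0,0,-1]
    - [0,0,0,-2.5,0,0,-1]
    - [0,0,0,-2.5,0,0,-1]
    - [0,0,0,-2.5,0,0,-1]

```text
time_s: 22.55
eef_pos: [0.6135, 0.0066, 0.1157]
eef_rot: [0.558, 0.435, 0.557, -0.435]
wrist_force: [0.1, -0.0, -2.9]
opening: 0.128
```

Request:
servo_tool:
  targets:
    - [0,0,0,-2,0,0,-1]
    - [0,0,0,-6,0,0,-1]
    - [0,0,0,-11,0,0,-1]
    - [0,0,0,-16,0,0,-1]
    - [0,0,0,-21,0,0,-1]
    - [0,0,0,-26,0,0,-1]
    - [0,0,0,-31,0,0,-1]
    - [0,0,0,-36,0,0,-1]

```text
time_s: 23.55
eef_pos: [0.614, 0.0065, 0.1527]
eef_rot: [0.558, 0.435, 0.557, -0.435]
wrist_force: [-0.1, -0.7, -0.3]
opening: 0.126
```

Request:
servo_tool:
  targets:
    - [0,0,0,-4,0,0,-1]
    - [0,0,0,-8,0,0,-1]
    - [0,0,0,-14,0,0,-1]
    - [0,0,0,-21,0,0,-1]
    - [0,0,0,-28,0,0,-1]
    - [0,0,0,-35,0,0,-1]
    - [0,0,0,-40,0,0,-1]
    - [0,0,0,-40,0,0,-1]

```text
time_s: 24.55
eef_pos: [0.6142, 0.0065, 0.1933]
eef_rot: [0.559, 0.435, 0.557, -0.434]
wrist_force: [0.0, 1.3, -0.5]
opening: 0.126
```

```bash
python3 look.py w9;  python3 - <<'E'
from h import *; from bench import ctrl
o=ctrl.get_obs();c=ctrl.camera("scene"); cv2.imwrite("pics/s9.png",cv2.resize(c["pixels"][150:290,190:420],None,fx=3.4,fy=3.4,interpolation=cv2.INTER_CUBIC))
# high z above holder
print(o["eef_pos"],rel(o,[.568,-.2576,.190],tgt(-8.7,1)))
E
```

```text
24.55 [0.61419763 0.0065182  0.19328023] [ 0.03775752  1.30384456 -0.47325835] 0.12630111073392847 [0.97  0.243 0.003]
[0.61396015 0.00651265 0.19284218] [ 3.977000e-01  8.000000e-04 -2.400000e-03  2.909300e+00 -1.088635e+02
  2.449820e+02]
```

View pics/s9.png

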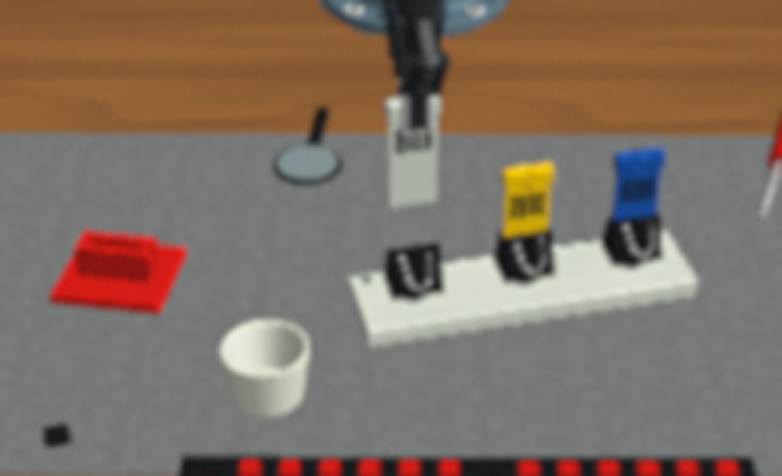

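View pics/w9.png

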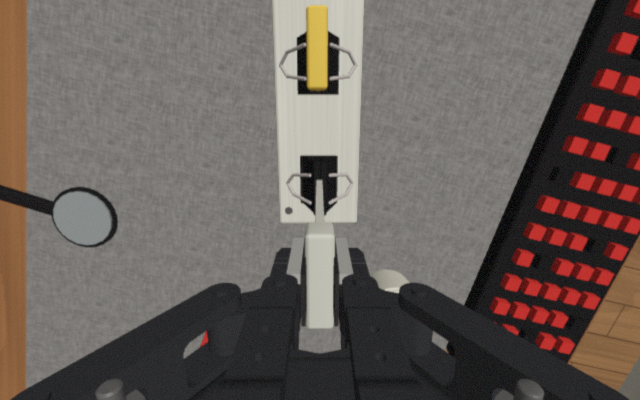

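White is out cleanly and hangs upright, and yellow and blue are still seated. Next is a spot just past the holder, so the camera looks straight down on the slot.

Run:
```python
from h import *; from bench import ctrl
o=ctrl.get_obs()
print(o["eef_pos"],rel(o,[.559,-.317,.190],tgt(-8.7,1)))
```

```text
[0.61377174 0.00660376 0.19254918] [ 3.977000e-01  6.000000e-04 -1.900000e-03  2.606700e+00 -1.319023e+02
  3.005343e+02]
```

Request:
servo_tool:
  targets:
    - [0.05,0,0,0,-12,28,-1]
    - [0.11,0,0,0,-33,75,-1]
    - [0.18,0,0,1,-55,125,-1]
    - [0.25,0,0,1,-77,175,-1]
    - [0.31,0,0,2,-99,225,-1]
    - [0.36,0,0,2.5,-117,267,-1]
    - [0.39,0,-0.002,2.6,-128,292,-1]
    - [0.398,0,-0.002,2.6,-132,300.5,-1]

```text
time_s: 25.65
eef_pos: [0.5582, -0.3185, 0.1894]
eef_rot: [-0.46, -0.537, -0.46, 0.537]
wrist_force: [0.7, 0.2, -0.2]
opening: 0.128
```

Request:
servo_tool:
  targets:
    - [0,0,0,0,0,0,-1]
    - [0,0,0,0,0,0,-1]
    - [0,0,0,0,0,0,-1]
    - [0,0,0,0,0,0,-1]
    - [0,0,0,0,0,0,-1]
    - [0,0,0,0,0,0,-1]
    - [0,0,0,0,0,0,-1]
    - [0,0,0,0,0,0,-1]

```text
time_s: 26.65
eef_pos: [0.5581, -0.3186, 0.1894]
eef_rot: [-0.46, -0.537, -0.46, 0.537]
wrist_force: [0.4, -0.2, -1.1]
opening: 0.128
```

```bash
python3 look.py w10
```

```text
26.65 [ 0.55814488 -0.31860976  0.18940468] [ 0.43761477 -0.24241829 -1.09011825] 0.12794304130391557 [ 0.988 -0.154 -0.001]
```

View pics/w10.png

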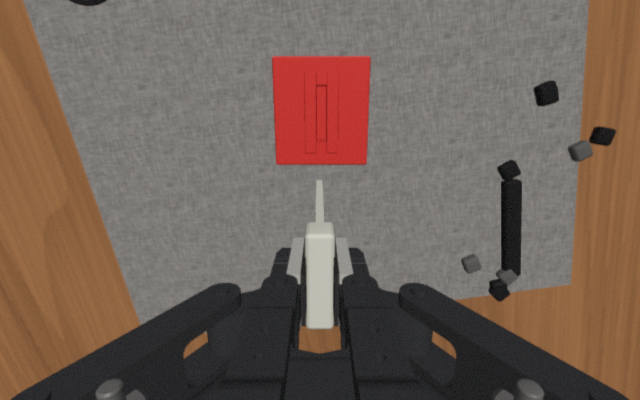

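The holder is directly below: base (273–370, 57–164), slot mouth around columns 316–327, rows 85–141. The card's blade sits at column 319.

Run:
```python
from h import *
c,o=pickle.load(open("w10.pkl","rb")); im=c["pixels"].astype(int)
A=Rq(o["eef_rot"]); print(-c["R"].T@c["t"])
m=(im[...,2]>120)&(im[...,1]<90)
k=big(m); W=plane(c,k,.012); r=cv2.minAreaRect((W[:,:2]*1000).astype(np.float32)); print("base",r)
tool=lambda P:(A.inv().apply(P-o["eef_pos"])*1000).round(1)
print("base ctr tool",tool(np.array([[r[0][0]/1000,r[0][1]/1000,.012]])))
cv2.imwrite("pics/w10z.png",cv2.resize(c["pixels"][45:190,265:380],None,fx=4.1,fy=4.1,interpolation=cv2.INTER_CUBIC))
for p in([(316,113),(327,113),(321.5,85),(321.5,141)],[(305,113),(338,113),(321,71),(321,153)]):
  P=plane(c,p,.042); print(P.round(4).tolist()); print(tool(P))
# head check: TCP plane +.019+.008
P=plane(c,[(307,275),(334,275),(320,224),(320,328)],o["eef_pos"][2]+.027);print("head",tool(P))
```

```text
[ 0.56947279 -0.2492234   0.33120777]
base ((569.1744384765625, -259.8282165527344), (98.62276458740234, 89.65130615234375), 81.11209869384766)
base ctr tool [[177.4   2.  -59.8]]
[[0.565, -0.2587, 0.042], [0.5743, -0.2601, 0.042], [0.5731, -0.237, 0.042], [0.566, -0.2829, 0.042]]
[[147.4  -2.4 -60.3]
 [147.4   7.1 -60.3]
 [147.4   2.3 -83. ]
 [147.4   2.4 -36.5]]
[[0.5557, -0.2572, 0.042], [0.5836, -0.2616, 0.042], [0.5744, -0.226, 0.042], [0.564, -0.2933, 0.042]]
[[147.4 -11.8 -60.3]
 [147.4  16.5 -60.3]
 [147.4   1.9 -94. ]
 [147.4   2.  -26. ]]
head [[-27.   -4.4  -4.7]
 [-27.    6.2  -4.7]
 [-27.    0.7 -26.1]
 [-27.    0.7  19.8]]
```

View pics/w10z.png

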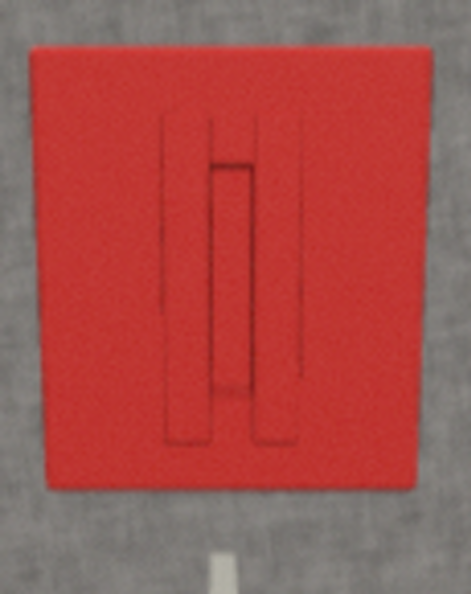

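Request:
servo_tool:
  targets:
    - [0,0,0,0,0.5,-12,-1]
    - [0,0,0,2,1,-30,-1]
    - [0,0,0,6,1.8,-48,-1]
    - [0,0,0,16,1.8,-57,-1]
    - [0,0,0,28,1.8,-59.5,-1]
    - [0,0,0,40,1.8,-59.5,-1]
    - [0,0,0,50,1.8,-59.5,-1]
    - [0,0,0,54,1.8,-59.5,-1]

```text
time_s: 27.7
eef_pos: [0.5685, -0.2603, 0.1341]
eef_rot: [-0.459, -0.537, -0.46, 0.538]
wrist_force: [0.2, 0.1, -0.8]
opening: 0.127
```

```bash
python3 look.py w11
python3 - <<'E'
from h import *; from bench import ctrl
o=ctrl.get_obs()
c,o0=pickle.load(open("w10.pkl","rb")); A=Rq(o0["eef_rot"])
t=o0["eef_pos"]+A.apply(np.array([55.4,1.8,-59.5])/1000); t[2]=.134; print(o["eef_pos"],t,rel(o,t,tgt(-8.9,1)))
E
```

```text
27.7 [ 0.56851087 -0.2602798   0.13413473] [ 0.23218688  0.14424492 -0.81868956] 0.12695052280995062 [ 0.988 -0.155 -0.002]
[ 0.56850122 -0.26023139  0.13408419] [ 0.56904697 -0.26010652  0.134     ] [ 1.000e-04 -4.000e-04  2.100e-03  8.320e-02  5.201e-01 -2.077e-01]
```

View pics/w11.png

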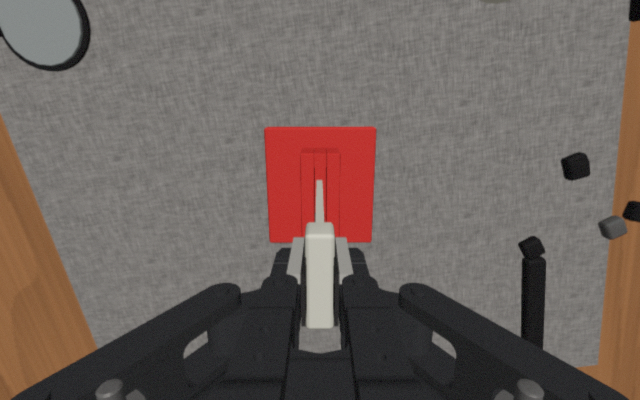

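Block is at columns 301–340 (centre 320.5), blade at about 319.3, so I shift +0.5 mm and go down in stages, watching the force.

Request:
servo_tool:
  targets:
    - [0,0,0.002,1,0.5,0,-1]
    - [0,0,0.002,4,0.6,0,-1]
    - [0,0,0.002,8,0.6,0,-1]
    - [0,0,0.002,13,0.6,0,-1]
    - [0,0,0.002,18,0.6,0,-1]
    - [0,0,0.002,23,0.6,0,-1]
    - [0,0,0.002,27,0.6,0,-1]
    - [0,0,0.002,29,0.6,0,-1]

```text
time_s: 28.75
eef_pos: [0.5689, -0.2602, 0.1047]
eef_rot: [0.459, 0.537, 0.46, -0.537]
wrist_force: [-0.4, 0.4, -0.7]
opening: 0.125
```

No contact force, so the blade is in the slot (lower edge at about z 0.031).

Request:
servo_tool:
  targets:
    - [0,0,0,3,0,0,-1]
    - [0,0,0,6,0,0,-1]
    - [0,0,0,9,0,0,-1]
    - [0,0,0,11.5,0,0,-1]
    - [0,0,0,13.5,0,0,-1]
    - [0,0,0,15,0,0,-1]
    - [0,0,0,16,0,0,-1]
    - [0,0,0,16,0,0,-1]

```text
time_s: 29.75
eef_pos: [0.5689, -0.2602, 0.0886]
eef_rot: [0.459, 0.537, 0.46, -0.537]
wrist_force: [-0.1, -0.3, 0.1]
opening: 0.124
```

```bash
python3 look.py w12
python3 - <<'E'
from h import *; from bench import ctrl
o=ctrl.get_obs();print(o["eef_pos"],o["wrist_force"])
E
```

```text
29.75 [ 0.56887013 -0.26018864  0.08860317] [-0.09520485 -0.27396644  0.13857769] 0.1240988848633463 [ 0.988 -0.155 -0.001]
[ 0.56891099 -0.26018143  0.08868109] [-0.27589392  0.0702691  -0.54818566]
```

View pics/w12.png

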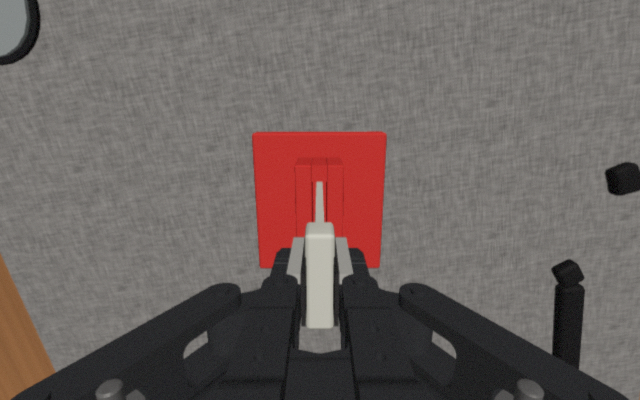

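Blade (319,190–225) is inside the slot, with almost no force yet. I'll lower another 1.5 mm until it touches the floor.

Request:
servo_tool:
  targets:
    - [0,0,0,0.3,0,0,-1]
    - [0,0,0,0.6,0,0,-1]
    - [0,0,0,0.9,0,0,-1]
    - [0,0,0,1.2,0,0,-1]
    - [0,0,0,1.5,0,0,-1]
    - [0,0,0,1.5,0,0,-1]
    - [0,0,0,1.5,0,0,-1]
    - [0,0,0,1.5,0,0,-1]

```text
time_s: 30.8
eef_pos: [0.5692, -0.2603, 0.0879]
eef_rot: [0.46, 0.537, 0.46, -0.537]
wrist_force: [-0.5, 2.0, 5.3]
opening: 0.13
```

Floor contact came at 5.3 N and the expected height (TCP 0.088). I'll release and withdraw.

Request:
servo_tool:
  targets:
    - [0,0,0,0,0,0,-0.4]
    - [0,0,0,0,0,0,0.2]
    - [0,0,0,0,0,0,0.8]
    - [0,0,0,0,0,0,1]
    - [0,0,0,-5,0,0,1]
    - [0,0,0,-20,0,0,1]
    - [0,0,0,-45,0,0,1]
    - [0,0,0,-80,0,0,1]

```text
time_s: 31.8
eef_pos: [0.5689, -0.2601, 0.1691]
eef_rot: [0.459, 0.537, 0.46, -0.537]
wrist_force: [0.6, 0.1, -0.2]
opening: 1.003
```

Request:
servo_tool:
  targets:
    - [0,0,0,-20,0,10,1]
    - [0,0,0,-40,0,20,1]
    - [0,0,0,-60,0,40,1]
    - [0,0,0,-60,0,60,1]
    - [0,0,0,-60,0,60,1]
    - [0,0,0,-60,0,60,1]
    - [0,0,0,-60,0,60,1]
    - [0,0,0,-60,0,60,1]

```text
time_s: 32.8
eef_pos: [0.5597, -0.3187, 0.2285]
eef_rot: [0.459, 0.537, 0.461, -0.537]
wrist_force: [-0.0, -0.7, 0.5]
opening: 1.0
```

```bash
python3 look.py w13
python3 - <<'E'
from h import *; from bench import ctrl
for n in("scene","top"):
    c=ctrl.camera(n); pickle.dump(c,open(n+"9.pkl","wb"))
    a=(slice(150,290),slice(190,420)) if n=="scene" else (slice(130,230),slice(225,445))
    cv2.imwrite(f"pics/{n}9.png",cv2.resize(c["pixels"][a],None,fx=3.4,fy=3.4,interpolation=cv2.INTER_CUBIC))
E
```

```text
32.8 [ 0.55967112 -0.31873805  0.22853534] [-0.04277716 -0.69901769  0.45679631] 0.9998381769849811 [ 0.988 -0.154 -0.001]
```

View pics/scene9.png

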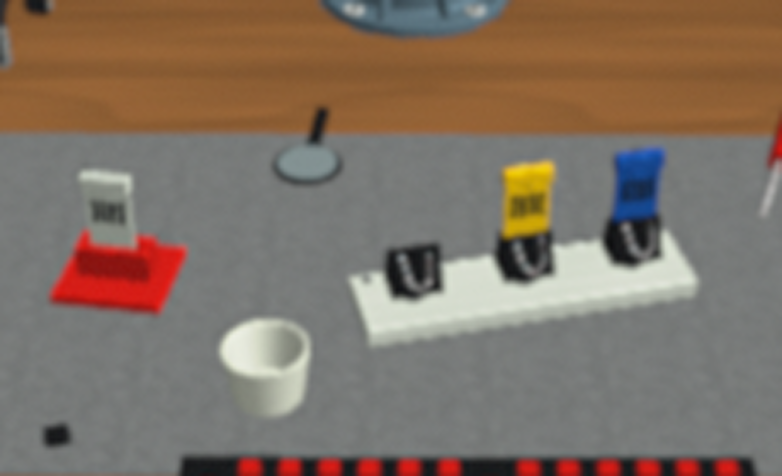

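View pics/w13.png

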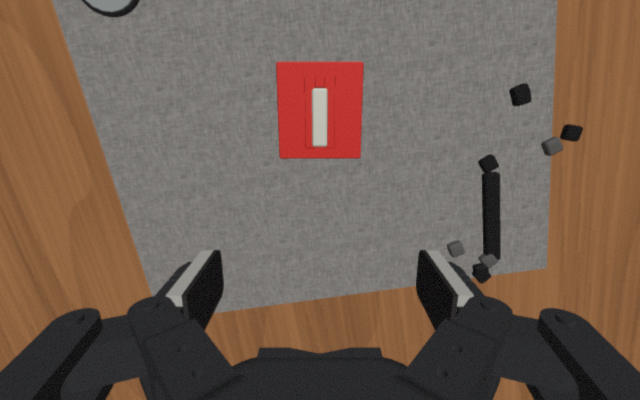

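View pics/top9.png

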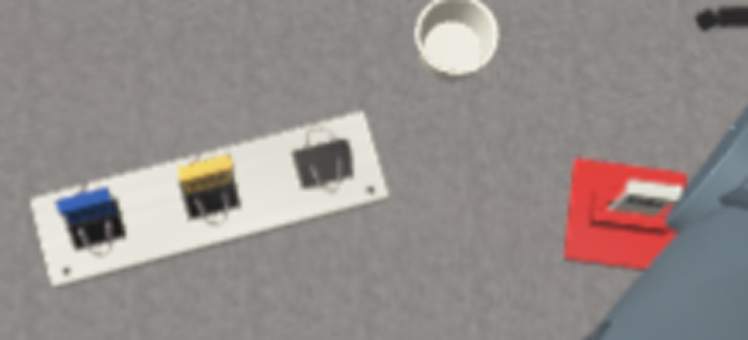

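White stands upright in the holder slot (wrist view: head at (320,117)), and yellow and blue are in their clips. One numeric check before handing in.

Run:
```python
from h import *
a=pickle.load(open("scene0.pkl","rb"));c=pickle.load(open("scene9.pkl","rb"))
for n,f in(("blue",lambda i:(i[...,0]>110)&(i[...,2]<80)),("yellow",lambda i:(i[...,2]>150)&(i[...,0]<90)&(i[...,1]>120))):
    for s in(a,c):
        i=s["pixels"].astype(int); roi=np.zeros(i.shape[:2],bool); roi[180:280,290:400]=1
        k=big(roi&f(i)); M=cv2.moments(k); print(n,cv2.boundingRect(k),M["m10"]/M["m00"],M["m01"]/M["m00"])
d=cv2.absdiff(a["pixels"],c["pixels"]).max(2)[180:300,:]; print("changed regions",[cv2.boundingRect(k) for k in cv2.findContours((d>40).astype(np.uint8),0,2)[0]])
print("expected white top edge px",proj(c,[[.569,-.260,.113],[.569+.0033,-.260+.0217,.113],[.569-.0033,-.260-.0217,.113]]).round(1))
i=c["pixels"].astype(int); roi=np.zeros(i.shape[:2],bool); roi[185:235,205:245]=1
print("white",cv2.boundingRect(big(roi&(i.min(2)>150))))
w,o=pickle.load(open("w13.pkl","rb")); i=w["pixels"].astype(int); roi=np.zeros(i.shape[:2],bool); roi[70:165,290:350]=1
k=big(roi&(i.min(2)>130)); print("head rect mm",cv2.minAreaRect((plane(w,k,.113)[:,:2]*1000).astype(np.float32)))
```

```text
blue (370, 194, 15, 20) 376.93693693693695 203.29204204204203
blue (370, 194, 15, 21) 376.90942835931696 203.39866369710467
yellow (338, 198, 15, 21) 344.5919312169312 207.79497354497352
yellow (338, 198, 15, 21) 344.6067864271457 207.84896872920825
changed regions [(305, 38, 13, 7), (216, 38, 15, 6), (307, 34, 2, 3), (218, 30, 8, 5), (304, 22, 16, 10), (213, 20, 16, 7)]
expected white top edge px [[220.2 201. ]
 [227.4 201.7]
 [213.  200.4]]
white (213, 200, 16, 7)
head rect mm ((568.7938842773438, -260.997314453125), (42.4135627746582, 10.619941711425781), 81.44197845458984)
```

All checks agree, so I'm handing in.

```bash
python3 -c "
from bench import ctrl
print(ctrl.hand_in(), ctrl.get_obs()['time_s'])"
```

```text
the job is handed in; nothing more can be done
the job is handed in; nothing more can be done
```

The white card's clip is the weak one, and the white card now stands fully down in the red holder's slot. I handed the job in at about 33 s, with the gripper open and clear of everything.

- **Pull tests:** Blue held at 8.5 N and yellow at 8.9 N, both without slipping, so I lowered each fully home and released it. White slid at a steady 2.8–2.9 N. No reading after a pull step went above 8.9 N; force was read only at the end of each step.
- **Placing:** The white card went into the slot without touching the sides. It met the floor at the expected height and took a 5.3 N press.
- **Last checks:** The top edge and position of the white card's head match a fully seated card. Blue and yellow moved by about 0.1 pixel or less between the first and last scene pictures. In that part of the scene, only the white card's old and new places changed. No check failed or disagreed.

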